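Move a sprung-pin guard door to the loaded vial chamber

TASK

The chamber that holds the two vials has no guard door: squeeze the two grip tabs of the door on the empty chamber together to draw its sprung hinge pin, lift the door straight off, and drop it into the hinge bracket of the chamber with the vials, so that it lies flat on the rim and the pin springs fully home in its hole when you let go. The bracket on the vial chamber may be set a little to the left or right, so feel gently for its stop plate with the door and never force the door or pin against either chamber or drop it; leave the other things on the bench where they are.

Things in the scene. Friction and masses are not known exactly. Their poses are not given: they have to be found in the camera images.
- door_grip (a point): Point between the guard door's two upright grey grip tabs, 22 mm above its underside. x to its hinge, y along the hinge, z up. Tabs face each other along y: 30 mm wide in x, 6 mm thick, tops 36 mm above the underside. Fixed tab: outer face y = -22.5 mm. Moving tab (of the pin): outer face y = +33.5 mm with the pin home, +22.5 mm fully drawn (this point is then midway).
- door_under (a point): Underside of the door, 22 mm below door_grip, same axes: aluminium plate 84 (x, from -52 to +32 mm) x 120 (y) x 6 mm, with a hinge barrel of 7 mm radius along y, axis at x = +40 mm, 8 mm above the underside.
- door: The whole door; origin and axes as door_under. 0.2 to 0.4 kg. Barrel and plate end at y = -60 and +60 mm. On the hinge axis a fixed stub, 8 mm thick, sticks out to y = -68 mm, and the sprung pin, 8 mm thick, to y = +70 mm when home, +59 mm when fully drawn.
- pin (a joint): Travel of the sprung hinge pin in m: 0 = home (out), 0.011 = fully drawn, at its stop. The spring pushes it home with 6 N at 0 and 11.5 N fully drawn: a squeeze of 25 to 40 N on the tabs draws it fully and holds the door firmly. Let go and it springs out.
- seat (a point): Centre of the top rim of the chamber with the two vials. x to its hinge side (away from the robot), y left, z up. A seated door has the same axes and its door_under here (x = z = 0), but shifted in y with the hinge bracket, which is set anywhere from 18 mm right (-y) to 18 mm left (+y) of the middle; the setting is not reported and stays fixed.
- vial_chamber: White box 120 (x) x 190 (y) x 80 mm, open at the top, with two vials in it and no door; origin under its centre on the bench. Steel hinge bracket on its rim at x = 40 mm. In the bracket's own y: ear at 62 to 70 mm with a closed 11 mm square hole centred 8 mm above the rim, for the pin; ear at -62 to -70 mm with an open-topped, flared 11 mm notch, for the stub.
- old_seat (a point): Centre of the rim of the empty chamber, 80 mm up, where the door lies at the start, pin in hole and stub in notch: it lifts straight up once the pin is fully drawn. Axes as seat.
- empty_chamber: The empty chamber, a box as vial_chamber with the same bracket, set at the middle (y = 0); origin under its centre. On both brackets the ears' tops are 20 mm above the rim and each ear leaves the seated door 2 mm of play in y.
- stop_side (a point): Point on the vial chamber's rim at its right (-y) end, 95 mm from seat. Near it, at bracket y = -72 mm (inner face), stands the bracket's stop plate, 28 mm wide in x, 44 mm high above the rim. With the door's underside 23 to 35 mm above the rim, slid to -y, the stub tip meets this plate 4 mm short of the door's place: go back 4 mm to +y, then straight down, pin drawn.
- book_row (a point): Foot of the front of a fixed row of books, which reaches 0.11 m to either side (y) of this point, away from the robot (x), and up to 0.29 m high: swing the door past in front of it.
- std_bottle: Bystander: small white bottle, 45 mm diameter, 90 mm tall, loose; origin at the centre of its underside.
- spare_vial: Bystander: glass vial with white cap, 27 mm diameter, 61 mm tall, loose on the bench; origin at the centre of its underside.
- timer: Bystander: bench timer, 72 x 64 x 18 mm, loose; origin at the centre of its underside.

How it is judged:
On the way, in this order (a step that is already met when the one before it is completed fails the run):
1. the door is lifted clear of the empty chamber with its pin drawn (z of door_under in the frame of old_seat above 0.04 m and value of joint pin above 0.008 m), for 0.1 s.
2. the door is flat on the rim of the vial chamber with its pin home (z of door_under in the frame of seat between -0.003 and 0.003 m and x of door_under in the frame of seat between -0.005 and 0.005 m and y of door_under in the frame of seat between -0.022 and 0.022 m and angle between the y axis of door_under and the y axis of seat, either way round below 0.06 rad and angle between door_under's own z axis and vertical below 0.04 rad and value of joint pin below 0.002 m), for 0.2 s.
At the end, for the whole second after the job is handed in: The door lies level on the vial chamber's rim (underside within 3 mm of it, 5 mm fore and aft, 22 mm sideways of the middle, 0.06 rad in yaw, 0.04 rad of level), stub in the notch, pin out in its hole (within 2 mm of home), at rest and released (all of step 2 and linear speed of door below 0.02 m/s and contact force between the fingers and door below 0.1 N); the robot touches nothing.
It fails at once if the door or its pin is forced against either chamber (over 25 N) (contact force between door and vial_chamber above 25 N or contact force between door and empty_chamber above 25 N).
It fails at once if the robot presses on a chamber (over 25 N) (contact force between any of the arm, the fingers and vial_chamber above 25 N or contact force between any of the arm, the fingers and empty_chamber above 25 N).
It fails at once if a bystander is knocked away or over (distance of any of std_bottle, spare_vial, timer from where it was at the start of the episode above 0.03 m or angle between any of std_bottle, spare_vial's own z axis and vertical above 0.5 rad).
It also fails if it takes over 51 s, if anything falls off the work surface, if the arm or the gripper's body presses on something with over 40 N, if the wrist force passes 120 N, or if a joint passes its speed limit or range.

ROBOT

A 6-joint arm with a two-finger parallel gripper is mounted at the origin on a cart in front of the work surface, level with it; the furniture and walls round the work are solid. World frame = base frame: x ahead of the robot, y to its left, z up, the work surface at z = 0. Lengths are in m, angles in rad, forces in N, time in s.
With the tool pointing down it reaches from about 0.3 to 0.85 m from the base axis. Payload 4.2 kg.
Tool frame: the origin (TCP) lies midway between the tips of the shut fingers; the grasp point (between the pads) lies 19 mm behind it; x points along the fingers, y is the direction in which the jaws open and shut, and the axes are right-handed (so a half turn about x gives the same grasp; the last joint's range is limited). The gripper opens to 91 mm and grips with 3 to 60 N. Pads are 32 mm wide; open, the fingers measure 118 mm over their backs; the gripper's body (76 mm by 178 mm) begins 60 mm behind the grasp point.
Start: joints at [-1.26, 0.32, 1.565, -0, 1.257, -0.02], TCP at [0.187, -0.544, 0.214] pointing down, gripper open.
Joint ranges: [-3.11, 3.11], [-0.84, 2.01], [0.21, 2.61], [-1.34, 4.49], [0.05, 2.63], [-2.56, 2.56]. Speed limits (rad/s): [2.57, 2.57, 3.14, 3.14, 3.14, 3.14].

INTERFACE

Orientations are given as a unit quaternion [w, x, y, z].
In Python, from plant import r gives the robot as it stands.
- The arm moves only by the tool servo_tool, never from a script. Its argument "series" is a list of rows, each an object of numbers: "tx", "ty", "tz": the shift along the tool's x, y, z in mm; "roll": the turn about the tool's x in degrees. In form: [{"tx": .., "ty": .., "tz": .., "roll": ..}, ...]. A call has 1 to 8 rows; each row shifts and turns the commanded pose from where the row before left it, along the tool's axes as they then stand; what a row does not reach is not made up. A row lasts 1/12 s, in which the tool goes at most 41.7 mm and 7.16 degrees, less where a joint would pass 70% of its speed; a pose out of reach is approached as far as the arm can. A call is refused whole if a number of a shift passes 41.7 or a number of a turn 7.16, either way. A call with a gripper value outside its range is refused whole. "claw" is the closure, from 0 (fully open) to 1 (shut), set as the call begins (left out, the last holds). The fingers move at their own pace and stop on an object; the grip force is fixed at half the most. Time passes only in rows, so rows that do not move let the fingers close. It gives the time, the measured TCP pose, the force and the opening at its end, in the units of the state.
- r.read_state(): the state, without advancing time (a new reading comes with each control period).
- r.snapshot(name): name is "side" or "top" or "wrist"; returns a dict with "image" (400x640x3 uint8, red, green, blue), "K" (3x3 intrinsics, pixels), "k1" (the pictures are not rectified: a ray, as slopes to the right and down, at radius r is drawn at 1 + k1 r^2 times it, then the intrinsics apply), "R" (3x3) and "t" (3): a world point X has camera coordinates R X + t; the wrist camera has in their place "mount" (4x4, takes a point from camera to tool coordinates, whose origin is the TCP and whose axes are the tool frame's). Camera axes: x right, y down, z forward; pixel columns grow to the right and rows downward; lengths in m; the calibration is good to about 2 mm. A picture is of the moment at which its call begins: read the wrist's pose just before it. There is no depth.
- r.sign_off(): hands the job in, once; it reports no verdict.
The state is a dict: "t": time; "q": joint angles; "joint_velocities": joint speeds; "joint_torque": joint torques, N m; "eef_pos": TCP position; "eef_rot": TCP orientation; "wrist_force": force on the tool from outside, world axes, zero at the start; "ft_torque": the same for the moment, N m; "gripper_width": opening from 0.0 (shut) to 1.0 (fully open).
Only numpy, scipy, OpenCV 4.12 (cv2) and the standard library are available. Lean on these libraries where they do the work, as an engineer would, in place of code of your own. Each camera call takes 0.05 s, during which the arm holds its last target.

## Working session

There is one attempt and no reset: what is moved stays moved. The work goes in short steps, Python scripts to look and compute and a tool call to move; the robot and the scene stay as the last step left them, time stands still between calls to the robot, and variables do not carry over. Pictures are saved under pics/ and viewed, and the job is handed in when it is done.

Besides the shell and the picture viewer there is one more tool, called after ">>>" as name(argument=value, ...), one argument or row to a line, values as JSON. servo_tool: Moves the arm, as the interface text tells. Its arguments: {"type":"object","properties":{"series":{"type":"array"},"claw":{"type":"number"}},"required":["series"]}

```bash
ls; mkdir -p pics
python3 - <<'E'
from plant import r
import cv2
s=r.read_state(); print(s)
for n in ["side","top"]:
    d=r.snapshot(n); cv2.imwrite(f"pics/{n}0.png",d["image"][:,:,::-1]); print(n,d["K"],d["k1"],d["R"],d["t"])
s=r.read_state()
d=r.snapshot("wrist"); cv2.imwrite("pics/wrist0.png",d["image"][:,:,::-1]); print(d["K"],d["k1"],d["mount"])
E
```

```text
pics
{'t': 0.0, 'q': array([-1.25999589e+00,  3.20277102e-01,  1.56566523e+00, -4.13000337e-05,
        1.25738599e+00, -1.99950227e-02]), 'joint_velocities': array([ 0.0011294 , -0.00092507,  0.0012958 ,  0.00035077, -0.00060358,
        0.00012531]), 'joint_torque': array([ 2.63977759e-03, -4.12460375e+01, -2.31970865e+01,  7.29299197e-02,
        4.57563624e-02, -1.58644666e-04]), 'eef_pos': array([ 0.18659564, -0.54335364,  0.21313414]), 'eef_rot': array([-0.11582059, -0.6973532 , -0.11703092,  0.69755851]), 'wrist_force': array([-0.01138644,  0.04288412, -0.3016644 ]), 'ft_torque': array([-0.04907963, -0.06873885,  0.00574009]), 'gripper_width': 1.0001148950421357}
side [[364.96411272   0.         319.75354065]
 [  0.         364.96411272 202.58024809]
 [  0.           0.           1.        ]] -0.0016742571891179324 [[-0.99969935 -0.01101591  0.02190588]
 [-0.02357375  0.6775679  -0.73508232]
 [-0.00674512 -0.73537772 -0.67762387]] [0.53412624 0.07860578 1.02331063]
top [[385.194116     0.         319.84747412]
 [  0.         385.194116   203.71834935]
 [  0.           0.           1.        ]] 0.013582647858139448 [[ 8.85529234e-04 -9.99985194e-01 -5.36913228e-03]
 [-9.94994330e-01 -3.44559972e-04 -9.99308024e-02]
 [ 9.99274729e-02  5.43074782e-03 -9.94979903e-01]] [-0.00975024  0.55863404  1.0922943 ]
[[318.7680515    0.         320.37137317]
 [  0.         318.7680515  200.89204136]
 [  0.           0.           1.        ]] -0.02106043709784552 [[ 7.68036380e-04 -2.63768986e-01  9.64585575e-01 -1.69407395e-01]
 [ 9.99999470e-01  8.64429522e-04 -5.59853152e-04  7.47634186e-04]
 [-6.86144350e-04  9.64585494e-01  2.63769510e-01 -7.52100579e-02]
 [ 0.00000000e+00  0.00000000e+00  0.00000000e+00  1.00000000e+00]]
```

View pics/top0.png

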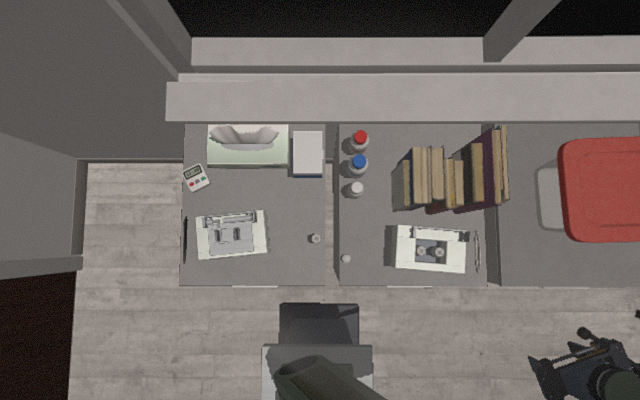

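View pics/side0.png

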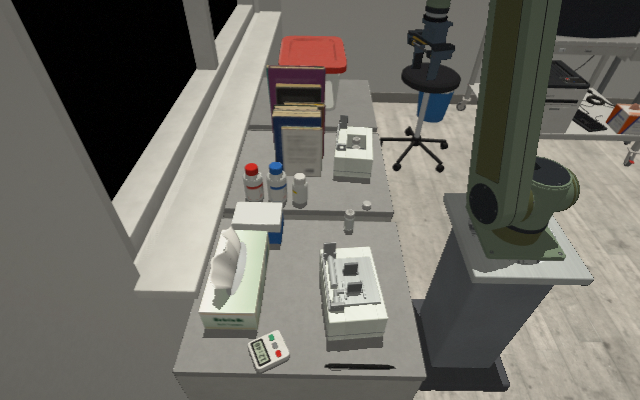

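View pics/wrist0.png

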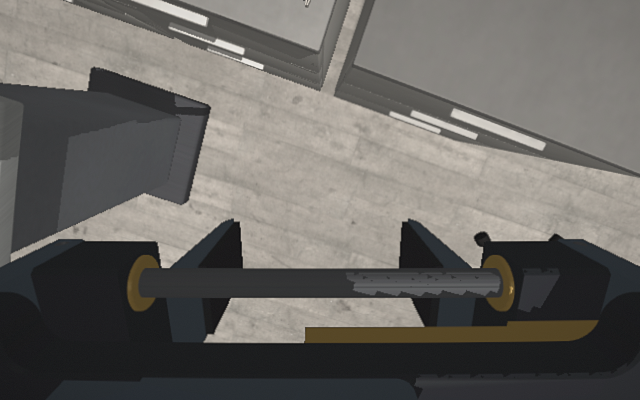

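The top view shows the door and empty chamber at about (232,234), the vial chamber at (432,248), and the books between and behind at (455,175). The arm is at the lower right. I'll zoom in next.

```bash
cat > h.py <<'E'
import numpy as np, cv2
from scipy.spatial.transform import Rotation as Ro
def undist(d,u,v):
    K=d["K"];k=d["k1"]
    xd=np.array([(u-K[0,2])/K[0,0],(v-K[1,2])/K[1,1]])
    x=xd.copy()
    for _ in range(10): x=xd/(1+k*(x@x))
    return np.array([x[0],x[1],1.])
def cam(d,st=None):
    # returns Rcw (cam->world), origin
    if "mount" in d:
        q=st["eef_rot"];Rt=Ro.from_quat([q[1],q[2],q[3],q[0]]).as_matrix()
        M=np.array(d["mount"]);return Rt@M[:3,:3], Rt@M[:3,3]+st["eef_pos"]
    R=np.array(d["R"]);return R.T,-R.T@np.array(d["t"])
def plane(d,u,v,z,st=None):
    Rw,o=cam(d,st); r=Rw@undist(d,u,v); return o+r*(z-o[2])/r[2]
def proj(d,X,st=None):
    Rw,o=cam(d,st); c=Rw.T@(np.array(X)-o); x=c[:2]/c[2]; x=x*(1+d["k1"]*(x@x)); K=d["K"]
    return np.array([K[0,0]*x[0]+K[0,2],K[1,1]*x[1]+K[1,2]])
def two(d1,p1,d2,p2,s1=None,s2=None):
    A=[];b=[]
    L=[]
    for d,p,s in((d1,p1,s1),(d2,p2,s2)):
        Rw,o=cam(d,s); r=Rw@undist(d,*p); r/=np.linalg.norm(r); P=np.eye(3)-np.outer(r,r); A.append(P); b.append(P@o); L.append((o,r,P))
    X=np.linalg.solve(sum(A),sum(b)); return X,[np.linalg.norm(P@(X-o)) for o,r,P in L]
def crop(im,x0,y0,x1,y1,f,name):
    c=cv2.resize(im[y0:y1,x0:x1,::-1],None,fx=f,fy=f,interpolation=cv2.INTER_CUBIC)
    for x in range((x0+9)//10*10,x1,10):
        cv2.line(c,((x-x0)*f,0),((x-x0)*f,6 if x%50 else 14),(0,0,255),1)
        if x%20==0: cv2.putText(c,str(x),((x-x0)*f,22),0,.35,(0,0,255),1)
    for y in range((y0+9)//10*10,y1,10):
        cv2.line(c,(0,(y-y0)*f),(6,(y-y0)*f),(0,0,255),1)
        if y%20==0: cv2.putText(c,str(y),(8,(y-y0)*f),0,.35,(0,0,255),1)
    cv2.imwrite(name,c)
E
python3 - <<'E'
from h import *
a=cv2.imread("pics/top0.png")[:,:,::-1]; b=cv2.imread("pics/side0.png")[:,:,::-1]
crop(a,180,190,280,265,8,"pics/t_empty.png");crop(a,380,200,490,282,7,"pics/t_vial.png")
crop(b,300,230,400,330,6,"pics/s_empty.png")
crop(b,310,100,400,190,6,"pics/s_vial.png")
E
```

```text
(no output)
```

View pics/t_empty.png

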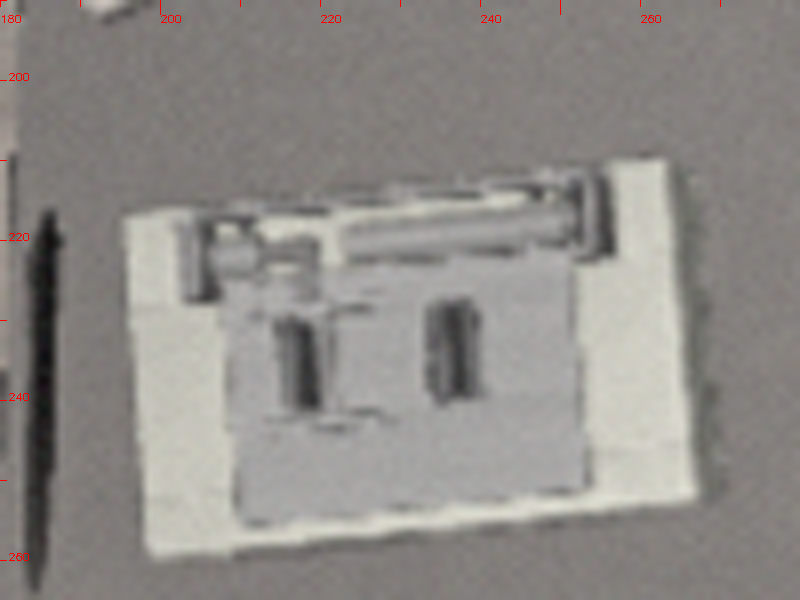

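View pics/t_vial.png

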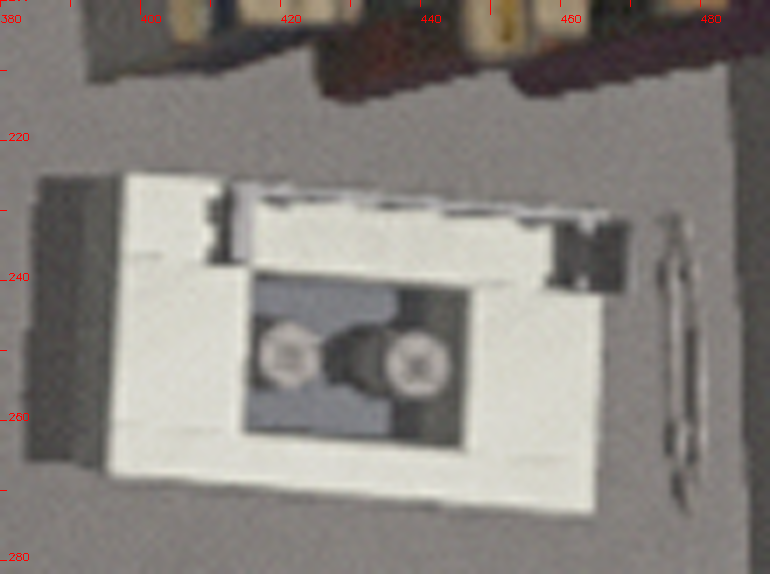

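View pics/s_empty.png

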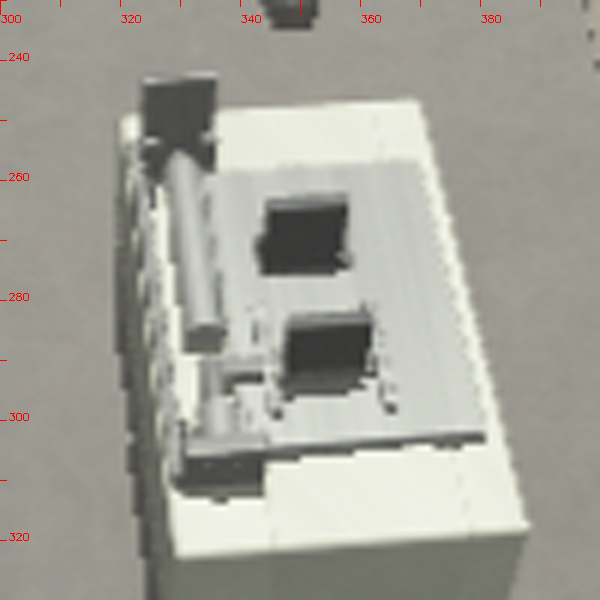

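View pics/s_vial.png

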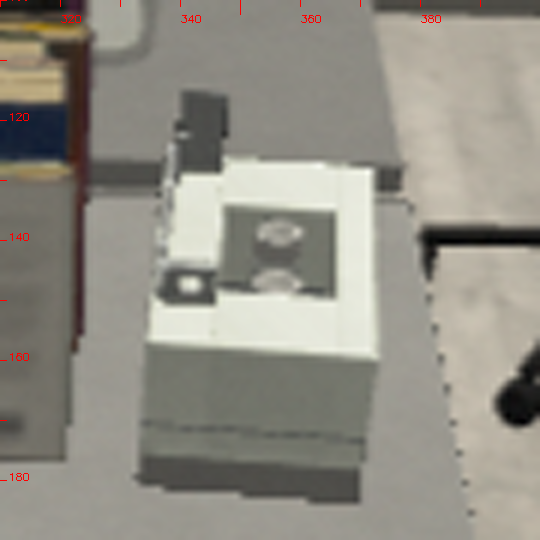

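The crops show the rim corners. The empty chamber's are near (195,217), (262,210), (267,252) and (199,259). The vial chamber's are near (397,225), (464,273) and (395,267), with the bracket ears at (412,232) and (463,236). Next I measure both by fitting lines to the edges.

Run:
```python
from h import *
from plant import r
d=r.snapshot("top"); im=d["image"]; 
e=r.snapshot("side")
g=im.min(axis=2).astype(float)
def sub_edge(p0,p1,n_in,f0=.1,f1=.9):
    # sample perpendicular to edge p0-p1, find max-gradient crossing; returns fitted line
    p0=np.array(p0,float);p1=np.array(p1,float);t=(p1-p0)/np.linalg.norm(p1-p0);n=np.array([-t[1],t[0]])
    pts=[]
    for f in np.linspace(f0,f1,25):
        s=np.linspace(-4,4,33); q=p0+f*(p1-p0)+s[:,None]*n
        v=cv2.remap(g.astype(np.float32),q[None,:,0].astype(np.float32),q[None,:,1].astype(np.float32),cv2.INTER_LINEAR)[0]
        gr=np.abs(np.diff(v)); k=gr.argmax(); 
        w=gr[max(k-3,0):k+4]; ss=((s[1:]+s[:-1])/2)[max(k-3,0):k+4]
        pts.append(p0+f*(p1-p0)+n*(w@ss/w.sum()))
    vx,vy,x,y=cv2.fitLine(np.array(pts,np.float32),cv2.DIST_HUBER,0,.01,.01).ravel()
    return np.array([x,y]),np.array([vx,vy])
def inter(a,b):
    s=np.linalg.solve(np.array([a[1],-b[1]]).T,b[0]-a[0]); return a[0]+s[0]*a[1]
# empty
TL,TR,BR,BL=(195.5,217),(262.5,210),(266.5,252),(198.5,259)
def rep(name,L):
    back,right,front,left=L
    c=[inter(back,left),inter(back,right),inter(front,right),inter(front,left)]
    P=[plane(d,*x,0.08) for x in c]
    print(name,np.round(c,1).tolist()); print(np.round(P,4).tolist())
    print("sizes",[round(float(np.linalg.norm(P[i]-P[(i+1)%4])),4) for i in range(4)])
    m=np.mean(P,axis=0); print("centre",m)
    for a,b in((0,1),(3,2)): v=P[a]-P[b]; print("yaw y-axis",np.arctan2(-v[0],v[1]))
    for a,b in((0,3),(1,2)): v=P[a]-P[b]; print("yaw x-axis",np.arctan2(v[1],v[0]))
rep("empty",[sub_edge(TL,TR,0,.02,.12),sub_edge(TR,BR,0),sub_edge(BL,BR,0),sub_edge(TL,BL,0)])
TL,TR,BR,BL=(397,225),(467,230.5),(464,273),(394.5,267.7)
rep("vial",[sub_edge(TL,TR,0,.03,.18),sub_edge((466,243),BR,0),sub_edge(BL,BR,0),sub_edge(TL,BL,0)])
# tab tops top view (z=.08+.036), side view
for p in [(217.5,231),(219,241)]: print(plane(d,*p,.116))
```

```text
empty [[195.0, 216.8000030517578], [262.29998779296875, 204.10000610351562], [266.29998779296875, 251.89999389648438], [198.10000610351562, 259.29998779296875]]
[[0.5169, 0.3353, 0.08], [0.5524, 0.1499, 0.08], [0.4208, 0.1369, 0.08], [0.4006, 0.323, 0.08]]
sizes [0.1888, 0.1322, 0.1872, 0.117]
centre [0.47265942 0.23628895 0.08      ]
yaw y-axis 0.1886958875154621
yaw y-axis 0.10802289949693945
yaw x-axis 0.10590941240260192
yaw x-axis 0.09856487224272735
vial [[397.20001220703125, 224.39999389648438], [466.70001220703125, 226.0], [464.29998779296875, 273.1000061035156], [395.0, 266.8999938964844]]
[[0.4962, -0.2227, 0.08], [0.492, -0.4129, 0.08], [0.3645, -0.4014, 0.08], [0.3806, -0.2143, 0.08]]
sizes [0.1902, 0.128, 0.1878, 0.1159]
centre [ 0.43334756 -0.31283791  0.08      ]
yaw y-axis -0.022157009299993098
yaw y-axis -0.0859330045041663
yaw x-axis -0.07214806149539915
yaw x-axis -0.08948229590437458
[0.47674944 0.26237037 0.116     ]
[0.45027275 0.2576488  0.116     ]
```

Run:
```python
from h import *
from plant import r
s=r.read_state();q=s["eef_rot"];print(Ro.from_quat([q[1],q[2],q[3],q[0]]).as_matrix().round(4),s["t"],s["q"])
d=r.snapshot("top");e=r.snapshot("side")
for n,p,z in [("bookL",(392,210),0),("bookR",(427,214),0),("book3",(455,214),0),("book4",(507,201),0.2),("bottle",(355,189),.09),("vial",(315,238),.061),("other",(346,258),.061),("other0",(346,258),.0)]:
    print(n,plane(d,*p,z).round(3))
print(proj(e,[.4704,.2362,.08]),proj(e,[.432,-.313,.08]))
# vial chamber corners check in side view and the ear positions
import itertools
for c,yaw in(((.4704,.2362),.105),((.4323,-.3129),-.085)):
    for sx,sy in((1,1),(1,-1),(-1,-1),(-1,1)):
        R=np.array([[np.cos(yaw),-np.sin(yaw)],[np.sin(yaw),np.cos(yaw)]])
        P=np.r_[np.array(c)+R@[.06*sx,.095*sy],.08]; print(P.round(3),proj(d,P).round(1),proj(e,P).round(1))
```

```text
[[-3.000e-04  3.248e-01 -9.458e-01]
 [ 8.000e-04 -9.458e-01 -3.248e-01]
 [-1.000e+00 -8.000e-04  0.000e+00]] 0.25 [-1.25998943e+00  3.19980487e-01  1.56503057e+00 -2.72344966e-05
  1.25739527e+00 -1.99967118e-02]
bookL [ 0.543 -0.224  0.   ]
bookR [ 0.531 -0.327  0.   ]
book3 [ 0.531 -0.41   0.   ]
book4 [ 0.548 -0.468  0.2  ]
bottle [ 0.593 -0.107  0.09 ]
vial [0.459 0.004 0.061]
other [ 0.404 -0.082  0.061]
other0 [ 0.401 -0.086  0.   ]
[348.78215207 280.31378416] [352.53245459 140.82012978]
[0.52  0.337 0.08 ] [194.5 215.7] [326.  322.5]
[0.54  0.148 0.08 ] [262.9 208.5] [317.4 248.3]
[0.421 0.135 0.08 ] [266.8 251.9] [367.7 245.4]
[0.401 0.324 0.08 ] [197.6 259.2] [385.8 318. ]
[ 0.5   -0.223  0.08 ] [397.4 223. ] [332.1 156.3]
[ 0.484 -0.413  0.08 ] [466.7 228.9] [336.  124.6]
[ 0.364 -0.402  0.08 ] [464.6 273.1] [370.6 127. ]
[ 0.381 -0.213  0.08 ] [394.5 266.9] [371.  159.2]
```

```bash
cat > p.py <<'E'
from h import *
import json
def yawt(s):
    q=s["eef_rot"];R=Ro.from_quat([q[1],q[2],q[3],q[0]]).as_matrix();return R,np.degrees(np.arctan2(R[1,1],R[0,1]))
def plan(s,tgt,n,ang=None,nroll=None):
    """tgt TCP world, n rows, ang: tool-y heading deg"""
    R,a=yawt(s); tot=0 if ang is None else -(ang-a); nroll=nroll or n
    d=(np.array(tgt)-s["eef_pos"])/n*1000; P=s["eef_pos"].copy()
    for i in range(n):
        rl=tot/nroll if i<nroll else 0
        print(np.round(R.T@d,1).tolist(),round(rl,2)); R=R@Ro.from_euler('x',rl,degrees=True).as_matrix()
E
python3 - <<'E'
from p import *
from plant import r
s=r.read_state(); print(yawt(s)[1]); plan(s,[.425,-.313,.25],8,-94.9)
E
```

```text
-71.04716305480157
[-4.5, -17.6, -37.5] 2.98
[-4.5, -19.5, -36.6] 2.98
[-4.5, -21.4, -35.5] 2.98
[-4.5, -23.2, -34.3] 2.98
[-4.5, -25.0, -33.1] 2.98
[-4.5, -26.7, -31.7] 2.98
[-4.5, -28.3, -30.3] 2.98
[-4.5, -29.8, -28.8] 2.98
```

>>> servo_tool(
  series=[
    {"tx": -4, "ty": -17, "tz": -37, "roll": 3},
    {"tx": -4, "ty": -19, "tz": -36, "roll": 3},
    {"tx": -4, "ty": -21, "tz": -35, "roll": 3},
    {"tx": -4, "ty": -23, "tz": -34, "roll": 3},
    {"tx": -4, "ty": -25, "tz": -33, "roll": 3},
    {"tx": -4, "ty": -27, "tz": -31, "roll": 3},
    {"tx": -4, "ty": -28, "tz": -30, "roll": 3},
    {"tx": -4, "ty": -30, "tz": -29, "roll": 3},
  ],
)

```text
t: 1.02
eef_pos: [0.4238, -0.314, 0.2463]
eef_rot: [-0.032, 0.707, -0.032, -0.706]
wrist_force: [1.3, -0.9, 0.4]
gripper_width: 1.0
```

>>> servo_tool(
  series=[
    {"tx": 0},
    {"tx": 0},
  ],
)

```text
invalid input at $.series[0]: expected keys tx, ty, tz, roll
```

Run:
```python
from p import *
from plant import r
import pickle
s=r.read_state(); print(s["t"],s["eef_pos"],yawt(s)[1],s["joint_velocities"].round(3),s["wrist_force"])
d=r.snapshot("wrist"); pickle.dump((s,d),open("w1.pkl","wb")); cv2.imwrite("pics/w1.png",d["image"][:,:,::-1])
```

```text
1.0167 [ 0.42379679 -0.31395674  0.24634269] -95.20362566301047 [ 0.943  0.084 -0.233 -0.003  0.137  1.555] [ 1.2980662  -0.87631599  0.38359682]
```

View pics/w1.png

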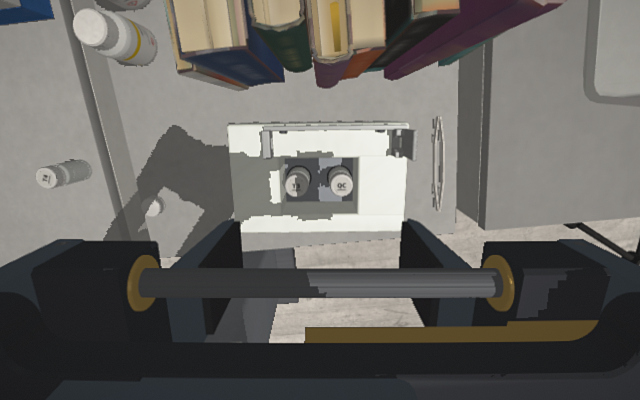

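The wrist view shows the vial chamber rim at columns 228–408 and rows 123–233. The right ear and stop plate are at about (400,143), and the left ear is at (267,140). The arm was still moving when this was taken, so I'll take it again now that it's settled.

Run:
```python
from p import *
from plant import r
import pickle
s=r.read_state(); print(s["t"],s["eef_pos"],yawt(s)[1],s["joint_velocities"].round(3))
d=r.snapshot("wrist"); s=r.read_state(); print(s["t"],s["eef_pos"],s["joint_velocities"].round(3))
d=r.snapshot("wrist"); pickle.dump((s,d),open("w1.pkl","wb"))
crop(d["image"],215,100,425,240,3,"pics/w1c.png")
crop(d["image"],375,105,425,165,12,"pics/w1d.png")
for c,yaw in(((.4323,-.3129),-.085),):
    for sx,sy in((1,1),(1,-1),(-1,-1),(-1,1)):
        R=np.array([[np.cos(yaw),-np.sin(yaw)],[np.sin(yaw),np.cos(yaw)]])
        P=np.r_[np.array(c)+R@[.06*sx,.095*sy],.08]; print(P.round(3),proj(d,P,s).round(1))
```

```text
1.0667 [ 0.42951265 -0.30895562  0.24710971] -95.021633827631 [-0.092 -0.004  0.02  -0.069 -0.011 -0.287]
1.1167 [ 0.4266864  -0.31185047  0.24669578] [-0.085 -0.001  0.024 -0.079  0.004 -0.092]
[ 0.5   -0.223  0.08 ] [228.8 123.9]
[ 0.484 -0.413  0.08 ] [413.4 124.6]
[ 0.364 -0.402  0.08 ] [405. 234.]
[ 0.381 -0.213  0.08 ] [236.3 233.4]
```

View pics/w1c.png

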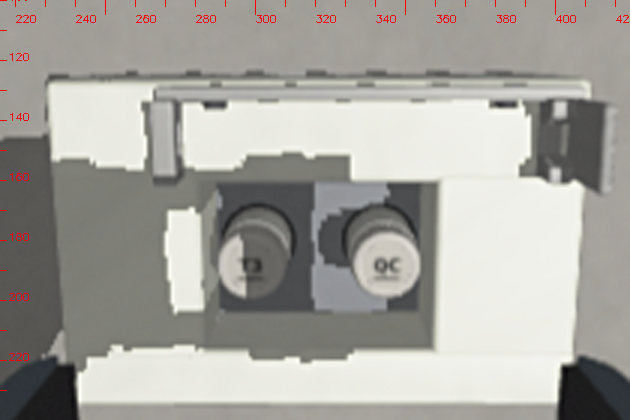

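View pics/w1d.png

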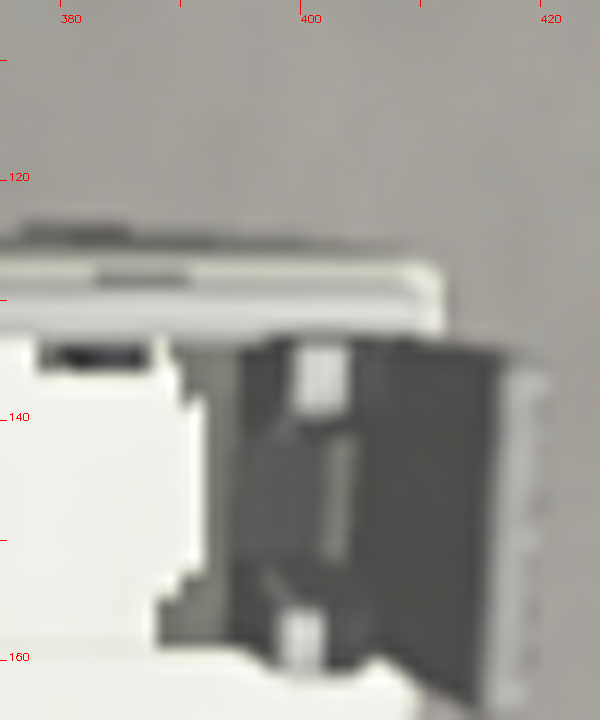

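Run:
```python
from p import *
import pickle
s,d=pickle.load(open("w1.pkl","rb"))
yaw=-.085;R=np.array([[np.cos(yaw),-np.sin(yaw)],[np.sin(yaw),np.cos(yaw)]])
f=lambda p,z:(plane(d,*p,z,s)[:2])
loc=lambda P:(R.T@(P-np.array([.4315,-.3125])))
for n,p,z in [("BLc",(231,127.3),.08),("BRc",(411.2,126.4),.08),("FLc",(240.2,234.1),.08),("R mid",(409,163),.08),("front",(300,234.2),.08),("front",(380,234.4),.08),
 ("prong1",(401.3,136.5),.1),("prong2",(399.6,158),.1),("p1in",(399,137),.1),("p1out",(403.4,137),.1),("stop top back",(418.5,135),.124),("stop top front",(416.5,163.5),.124),
 ("Lear b-l",(264.7,132.7),.1),("Lear b-r",(274,132.7),.1),("Lear f-l",(266,160),.1),("Lear f-r",(273.5,160),.1)]:
    P=f(p,z); print(n,P.round(4),(loc(P)*1000).round(1))
```

```text
BLc [ 0.4966 -0.225 ] [57.4 92.7]
BRc [ 0.4824 -0.4103] [ 59.  -93.1]
FLc [ 0.3794 -0.2174] [-60.   90.4]
R mid [ 0.4446 -0.4076] [ 21.1 -93.7]
front [ 0.3739 -0.2846] [-59.8  22.9]
front [ 0.3663 -0.3743] [-59.7 -67.1]
prong1 [ 0.4746 -0.3951] [ 50.  -78.6]
prong2 [ 0.4537 -0.3931] [ 29.  -78.4]
p1in [ 0.4743 -0.3928] [ 49.5 -76.4]
p1out [ 0.474  -0.3971] [ 49.5 -80.7]
stop top back [ 0.4767 -0.4048] [ 52.9 -88.1]
stop top front [ 0.451  -0.4029] [ 27.1 -88.4]
Lear b-l [ 0.489  -0.2626] [53.1 54.6]
Lear b-r [ 0.4883 -0.2716] [53.1 45.5]
Lear f-l [ 0.4625 -0.2606] [26.4 54.4]
Lear f-r [ 0.4618 -0.268 ] [26.5 46.9]
```

The bracket ears and stop plate centre on local x ≈ 40 mm, which confirms the seat at about (0.4315, -0.3125) with yaw -0.085. The bracket is set about 14 mm to the right. Next is the empty chamber.

Run:
```python
from p import *
from plant import r
s=r.read_state(); print(s["t"],s["eef_pos"],yawt(s)[1]); plan(s,[.465,.236,.25],14,-84)
```

```text
1.1667 [ 0.42454585 -0.31374672  0.24623362] -94.73550521016502
[-0.3, -39.4, 0.4] -0.77
[-0.3, -39.4, -0.2] -0.77
[-0.3, -39.4, -0.7] -0.77
[-0.3, -39.4, -1.2] -0.77
[-0.3, -39.3, -1.7] -0.77
[-0.3, -39.3, -2.3] -0.77
[-0.3, -39.3, -2.8] -0.77
[-0.3, -39.2, -3.3] -0.77
[-0.3, -39.2, -3.8] -0.77
[-0.3, -39.1, -4.4] -0.77
[-0.3, -39.1, -4.9] -0.77
[-0.3, -39.0, -5.4] -0.77
[-0.3, -38.9, -5.9] -0.77
[-0.3, -38.8, -6.5] -0.77
```

>>> servo_tool(
  series=[
    {"tx": 0, "ty": -39, "tz": 0, "roll": -1},
    {"tx": 0, "ty": -39, "tz": 0, "roll": -1},
    {"tx": 0, "ty": -39, "tz": -1, "roll": -1},
    {"tx": 0, "ty": -39, "tz": -2, "roll": -1},
    {"tx": 0, "ty": -39, "tz": -2, "roll": -1},
    {"tx": 0, "ty": -39, "tz": -3, "roll": -1},
    {"tx": 0, "ty": -39, "tz": -3, "roll": -1},
    {"tx": 0, "ty": -39, "tz": -4, "roll": -1},
  ],
)

```text
t: 1.83
eef_pos: [0.4455, -0.0036, 0.2459]
eef_rot: [0.018, 0.707, 0.018, -0.707]
wrist_force: [-0.1, -0.2, 0.1]
gripper_width: 1.0
```

>>> servo_tool(
  series=[
    {"tx": 0, "ty": -39, "tz": -4, "roll": -1},
    {"tx": 0, "ty": -39, "tz": -4, "roll": -1},
    {"tx": 0, "ty": -39, "tz": -5, "roll": -1},
    {"tx": 0, "ty": -39, "tz": -5, "roll": 0},
    {"tx": 0, "ty": -39, "tz": -6, "roll": 0},
    {"tx": 0, "ty": -39, "tz": -6, "roll": 0},
    {"tx": 0, "ty": 0, "tz": 0, "roll": 0},
    {"tx": 0, "ty": 0, "tz": 0, "roll": 0},
  ],
)

```text
t: 2.5
eef_pos: [0.456, 0.232, 0.2453]
eef_rot: [-0.038, -0.706, -0.037, 0.706]
wrist_force: [-0.3, -1.0, -0.0]
gripper_width: 1.0
```

Run:
```python
from p import *
from plant import r
import pickle
s=r.read_state(); print(s["t"],s["eef_pos"],yawt(s)[1],s["joint_velocities"].round(3))
d=r.snapshot("wrist"); pickle.dump((s,d),open("w2.pkl","wb"))
cv2.imwrite("pics/w2.png",d["image"][:,:,::-1])
crop(d["image"],215,100,425,240,3,"pics/w2c.png")
```

```text
2.5 [0.4559515  0.23204186 0.24527594] -83.90930177151866 [-0.044 -0.023  0.026 -0.011  0.008  0.001]
```

View pics/w2.png

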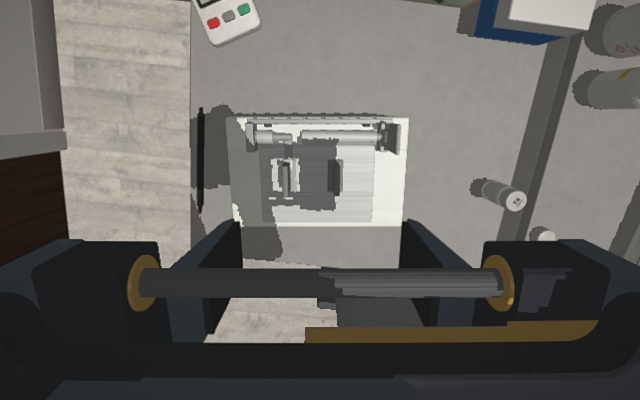

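View pics/w2c.png

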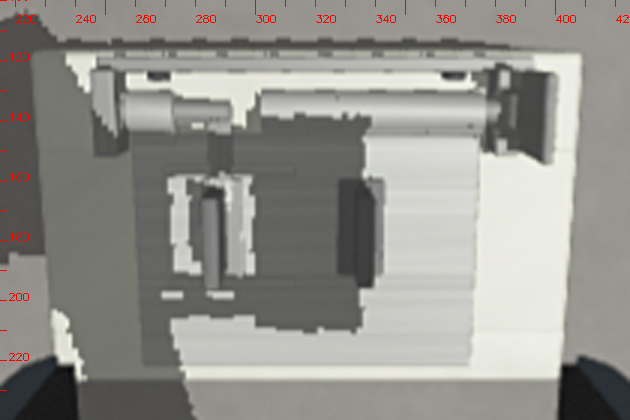

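Run:
```python
from p import *
import pickle
s,d=pickle.load(open("w2.pkl","rb"))
crop(d["image"],260,145,350,215,8,"pics/w2d.png")
yaw=.105;R=np.array([[np.cos(yaw),-np.sin(yaw)],[np.sin(yaw),np.cos(yaw)]])
f=lambda p,z:(plane(d,*p,z,s)[:2])
loc=lambda P:(R.T@(P-np.array([.469,.236])))
o=lambda x,y:(x/3+215-.33,y/3+100-.33)
for n,p,z in [("BLc",o(34,52),.08),("BRc",o(581,52),.08),("FLc",o(68,378),.08),("FRc",o(562,378),.08),
 ("stop top back",o(552,73),.124),("stop top front",o(550,163),.124),("plate Fr",o(472,365),.086),("plate FL",o(141,365),.086),
 ("Lear b-l",o(94,68),.1),("Lear f-l",o(96,156),.1),("Lear f-r",o(122,137),.1),("prong",o(490,75),.1),("prong",o(502,150),.1),
 ("mov top b",o(211,190),.116),("mov top f",o(211,290),.116),("mov l",o(203,250),.116),("mov r",o(219,250),.116),
 ("fix l f",o(358,287),.116),("fix r f",o(375,287),.116),("fix r b",o(375,180),.116)]:
    P=f(p,z); print(n,P.round(4),(loc(P)*1000).round(1))
```

```text
BLc [0.5175 0.3347] [58.6 93.1]
BRc [0.5374 0.1501] [ 59.  -92.6]
FLc [0.4014 0.3186] [-58.6  89.3]
FRc [0.421  0.1362] [-58.2 -94.2]
stop top back [0.5296 0.1694] [ 53.3 -72.6]
stop top front [0.5033 0.1655] [ 26.7 -73.7]
plate Fr [0.4244 0.1715] [-51.1 -59.4]
plate FL [0.4116 0.291 ] [-51.3  60.7]
Lear b-l [0.5154 0.3097] [53.8 68.5]
Lear f-l [0.4874 0.3078] [25.8 69.4]
Lear f-r [0.4944 0.2996] [32.  60.6]
prong [0.5267 0.1833] [ 51.9 -58.4]
prong [0.5035 0.1758] [ 28.  -63.5]
mov top b [0.4828 0.2679] [17.  30.2]
mov top f [0.4504 0.2653] [-15.4  31.1]
mov l [0.4633 0.2689] [-2.2 33.3]
mov r [0.4639 0.2638] [-2.2 28.2]
fix l f [0.4565 0.2183] [-14.3 -16.3]
fix r f [0.4571 0.2129] [-14.3 -21.8]
fix r b [0.4914 0.2171] [ 20.3 -21.1]
```

View pics/w2d.png

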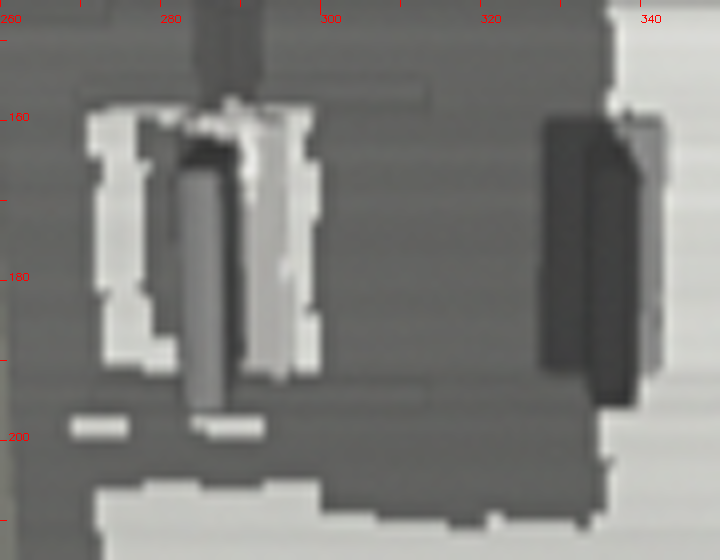

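The tabs come out at y = +33.3 (moving, outer face) and -21.8 mm (fixed, outer face) in the frame at (0.469, 0.236) with yaw 0.105. That matches the spec, so I descend.

>>> servo_tool(
  series=[
    {"tx": 20, "ty": -1, "tz": -7, "roll": 0},
    {"tx": 30, "ty": -1, "tz": -6, "roll": 0},
    {"tx": 35, "ty": 0, "tz": 0, "roll": 0},
    {"tx": 25, "ty": 0, "tz": 0, "roll": 0},
    {"tx": 15, "ty": 0, "tz": 0, "roll": 0},
    {"tx": 0, "ty": 0, "tz": 0, "roll": 0},
    {"tx": 0, "ty": 0, "tz": 0, "roll": 0},
  ],
)

```text
t: 3.13
eef_pos: [0.4687, 0.2332, 0.1208]
eef_rot: [-0.036, -0.706, -0.036, 0.707]
wrist_force: [-0.8, -0.4, 0.1]
gripper_width: 1.0
```

Run:
```python
from p import *
from plant import r
import pickle
s=r.read_state(); print(s["t"],s["eef_pos"],yawt(s)[1],s["wrist_force"].round(2))
d=r.snapshot("wrist"); pickle.dump((s,d),open("w3.pkl","wb"))
cv2.imwrite("pics/w3.png",d["image"][:,:,::-1]); plan(s,[.469,.236,.091],1,-83.98)
for l in [(15,33.5),(-15,33.5),(15,-22.5),(-15,-22.5)]:
    yaw=.105;R=np.array([[np.cos(yaw),-np.sin(yaw)],[np.sin(yaw),np.cos(yaw)]])
    print(l,proj(d,np.r_[np.array([.469,.236])+R@np.array(l)/1000,.116],s).round(1))
```

```text
3.1333 [0.46867217 0.23317767 0.12078173] -84.18147304504542 [-0.8  -0.4   0.07]
[29.8, -2.8, -0.6] -0.2
(15, 33.5) [256.7 221.2]
(-15, 33.5) [259.5 268.4]
(15, -22.5) [353.7 221. ]
(-15, -22.5) [352.5 268.2]
```

View pics/w3.png

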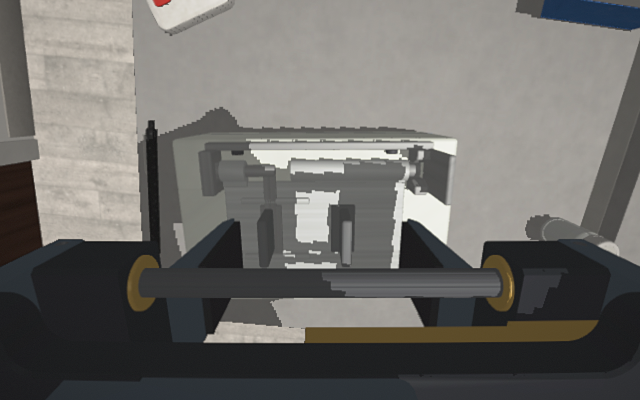

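The tabs sit between the jaws, with outer edges at columns ≈258 and 352 (258 and 353 predicted). Next: shift 3 mm and descend to tip height.

>>> servo_tool(
  series=[
    {"tx": 8, "ty": -3, "tz": 0, "roll": 0},
    {"tx": 10, "ty": 0, "tz": 0, "roll": 0},
    {"tx": 7, "ty": 0, "tz": 0, "roll": 0},
    {"tx": 4, "ty": 0, "tz": 0, "roll": 0},
    {"tx": 0, "ty": 0, "tz": 0, "roll": 0},
    {"tx": 0, "ty": 0, "tz": 0, "roll": 0},
  ],
)

```text
t: 3.68
eef_pos: [0.4681, 0.2382, 0.0916]
eef_rot: [-0.037, -0.706, -0.037, 0.706]
wrist_force: [-0.3, 0.7, 0.2]
gripper_width: 1.002
```

>>> servo_tool(
  series=[
    {"tx": 0, "ty": 0, "tz": 0, "roll": 0},
    {"tx": 0, "ty": 0, "tz": 0, "roll": 0},
    {"tx": 0, "ty": 0, "tz": 0, "roll": 0},
    {"tx": 0, "ty": 0, "tz": 0, "roll": 0},
  ],
  claw=0.35,
)

```text
t: 4.02
eef_pos: [0.4684, 0.2382, 0.0922]
eef_rot: [0.037, 0.706, 0.037, -0.706]
wrist_force: [0.5, 0.2, 0.2]
gripper_width: 0.741
```

>>> servo_tool(
  series=[
    {"tx": 0, "ty": 0, "tz": 0, "roll": 0},
    {"tx": 0, "ty": 0, "tz": 0, "roll": 0},
    {"tx": 0, "ty": 0, "tz": 0, "roll": 0},
  ],
  claw=0.45,
)

```text
t: 4.27
eef_pos: [0.4683, 0.2382, 0.0921]
eef_rot: [0.037, 0.706, 0.037, -0.706]
wrist_force: [0.2, -0.6, 1.4]
gripper_width: 0.557
```

>>> servo_tool(
  series=[
    {"tx": 0, "ty": 1, "tz": 0, "roll": 0},
    {"tx": 0, "ty": 1, "tz": 0, "roll": 0},
    {"tx": 0, "ty": 0, "tz": 0, "roll": 0},
  ],
)

```text
t: 4.52
eef_pos: [0.4684, 0.2374, 0.0921]
eef_rot: [0.036, 0.706, 0.037, -0.706]
wrist_force: [-1.8, 6.4, 0.3]
gripper_width: 0.549
```

>>> servo_tool(
  series=[
    {"tx": 0, "ty": 0, "tz": 0, "roll": 0},
    {"tx": 0, "ty": 0, "tz": 0, "roll": 0},
    {"tx": 0, "ty": 0, "tz": 0, "roll": 0},
  ],
  claw=0.5,
)

```text
t: 4.77
eef_pos: [0.4686, 0.2354, 0.0921]
eef_rot: [0.037, 0.706, 0.036, -0.706]
wrist_force: [-0.5, -2.5, 3.4]
gripper_width: 0.497
```

>>> servo_tool(
  series=[
    {"tx": 0, "ty": 0, "tz": 0, "roll": 0},
    {"tx": 0, "ty": 0, "tz": 0, "roll": 0},
    {"tx": 0, "ty": 0, "tz": 0, "roll": 0},
    {"tx": 0, "ty": 0, "tz": 0, "roll": 0},
  ],
  claw=1,
)

```text
t: 5.1
eef_pos: [0.4687, 0.2354, 0.0922]
eef_rot: [0.037, 0.706, 0.036, -0.706]
wrist_force: [0.4, -4.3, 5.6]
gripper_width: 0.487
```

Run:
```python
from p import *
from plant import r
import pickle
s=r.read_state(); print(s["t"],s["eef_pos"],yawt(s)[1],s["wrist_force"].round(2),s["gripper_width"])
d=r.snapshot("wrist"); cv2.imwrite("pics/w4.png",d["image"][:,:,::-1])
```

```text
5.1 [0.46866611 0.23536336 0.0922372 ] -84.03507510817123 [ 0.38 -4.27  5.6 ] 0.4872706016931039
```

View pics/w4.png

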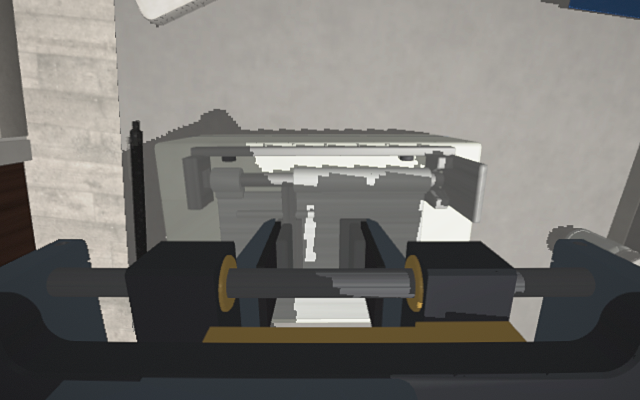

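The jaws hold both tabs at 44 mm, so the pin is drawn, and the left pin end looks clear of its ear. I'll lift gently.

>>> servo_tool(
  series=[
    {"tx": -2, "ty": 0, "tz": 0, "roll": 0},
    {"tx": -3, "ty": 0, "tz": 0, "roll": 0},
    {"tx": -3, "ty": 0, "tz": 0, "roll": 0},
  ],
)

```text
t: 5.4
eef_pos: [0.4678, 0.2361, 0.0993]
eef_rot: [-0.037, -0.706, -0.037, 0.707]
wrist_force: [-0.8, 0.0, -3.3]
gripper_width: 0.491
```

>>> servo_tool(
  series=[
    {"tx": -4, "ty": 0, "tz": 0, "roll": 0},
    {"tx": -4, "ty": 0, "tz": 0, "roll": 0},
    {"tx": -4, "ty": 0, "tz": 0, "roll": 0},
    {"tx": -6, "ty": 0, "tz": 0, "roll": 0},
    {"tx": -8, "ty": 0, "tz": 0, "roll": 0},
  ],
)

```text
t: 5.82
eef_pos: [0.4681, 0.2361, 0.1261]
eef_rot: [-0.037, -0.706, -0.037, 0.706]
wrist_force: [-0.5, 0.0, -2.4]
gripper_width: 0.489
```

>>> servo_tool(
  series=[
    {"tx": -12, "ty": 0, "tz": 0, "roll": 0},
    {"tx": -15, "ty": 0, "tz": 0, "roll": 0},
    {"tx": -18, "ty": 0, "tz": 0, "roll": 0},
    {"tx": -18, "ty": 0, "tz": 0, "roll": 0},
    {"tx": -15, "ty": 0, "tz": 0, "roll": 0},
    {"tx": -8, "ty": 0, "tz": 0, "roll": 0},
    {"tx": 0, "ty": 0, "tz": 0, "roll": 0},
  ],
)

```text
t: 6.4
eef_pos: [0.4695, 0.2367, 0.2143]
eef_rot: [0.036, 0.708, 0.037, -0.705]
wrist_force: [0.2, 1.0, -2.6]
gripper_width: 0.489
```

Run:
```python
from p import *
from plant import r
import pickle
s=r.read_state(); print(s["t"],s["eef_pos"],yawt(s)[1],s["wrist_force"].round(2),s["gripper_width"])
d=r.snapshot("wrist"); cv2.imwrite("pics/w5.png",d["image"][:,:,::-1]); pickle.dump((s,d),open("w5.pkl","wb"))
e=r.snapshot("side"); crop(e["image"],280,170,420,290,5,"pics/s5.png"); pickle.dump(e,open("s5.pkl","wb"))
yaw=-.085; R=np.array([[np.cos(yaw),-np.sin(yaw)],[np.sin(yaw),np.cos(yaw)]])
T=np.array([.4315,-.3125])+R@[0,-.014]; print(T)
plan(s,np.r_[T+R@[0,.006],.2],15,-94.87)
```

```text
6.4 [0.46952979 0.23668367 0.21429022] -84.0455548141842 [ 0.22  0.97 -2.6 ] 0.489117248676898
[ 0.43031143 -0.32644946]
[0.9, 36.7, 6.4] 0.72
[0.9, 36.8, 6.0] 0.72
[0.9, 36.8, 5.5] 0.72
[0.9, 36.9, 5.0] 0.72
[0.9, 37.0, 4.6] 0.72
[0.9, 37.0, 4.1] 0.72
[0.9, 37.1, 3.6] 0.72
[0.9, 37.1, 3.2] 0.72
[0.9, 37.1, 2.7] 0.72
[0.9, 37.2, 2.2] 0.72
[0.9, 37.2, 1.8] 0.72
[0.9, 37.2, 1.3] 0.72
[0.9, 37.2, 0.8] 0.72
[0.9, 37.2, 0.4] 0.72
[0.9, 37.2, -0.1] 0.72
```

View pics/w5.png

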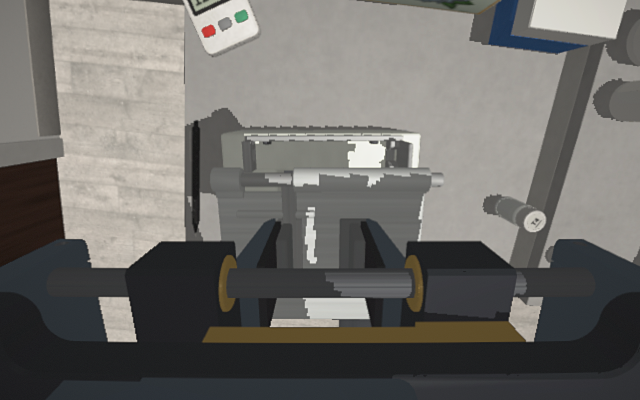

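View pics/s5.png

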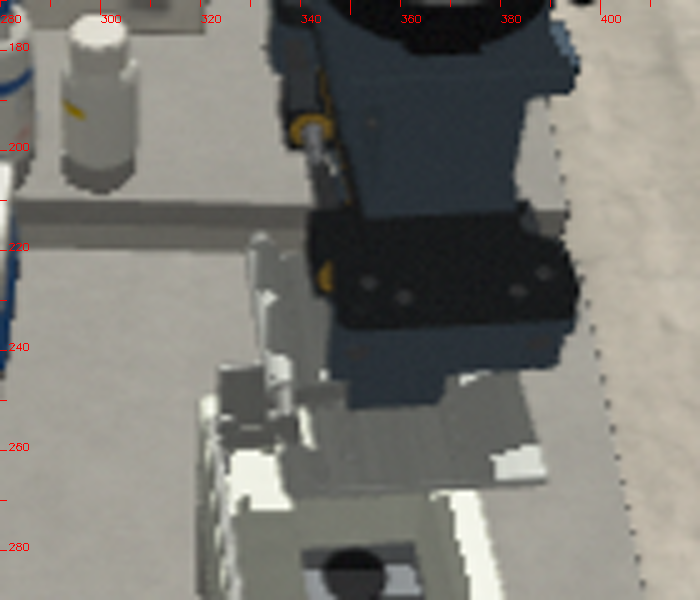

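The door is held level. The stub tip is at (443,180), and the pin end is flush with the barrel end at (211,180), so it's fully drawn. I'll check where the door sits in the grip.

Run:
```python
from p import *
import pickle
s,d=pickle.load(open("w5.pkl","rb")); R=yawt(s)[0]
crop(d["image"],200,155,300,205,8,"pics/w5a.png");crop(d["image"],370,155,460,205,8,"pics/w5b.png")
for n,p,z in [("stub tip",(443,180),.2101),("barrelL",(211,180),.2101),("barrelR",(432,178),.2101)]:
    P=plane(d,*p,z,s); print(n,((R.T@(P-s["eef_pos"]))*1000).round(1))
```

```text
stub tip [  4.3  68.7 -39.9]
barrelL [  4.5 -60.5 -39.8]
barrelR [  4.3  62.4 -41.1]
```

View pics/w5a.png

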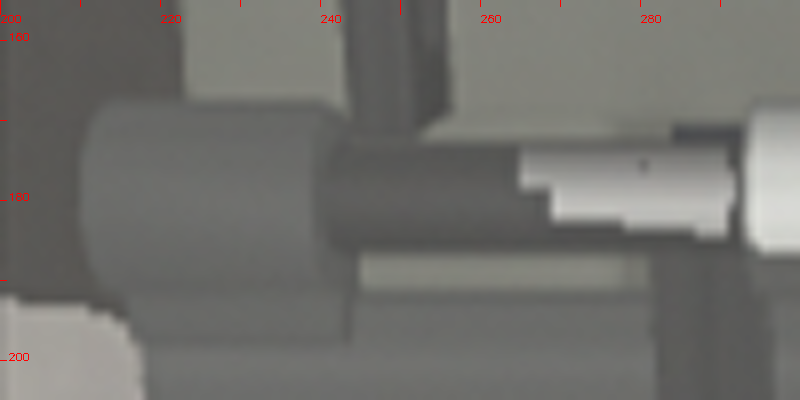

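View pics/w5b.png

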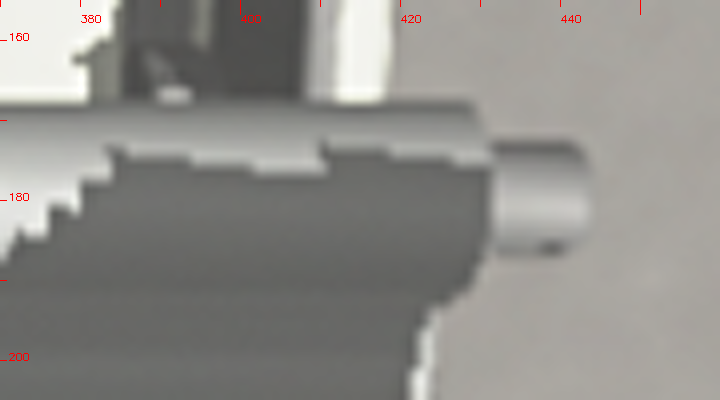

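>>> servo_tool(
  series=[
    {"tx": 0, "ty": 10, "tz": 2, "roll": 0.3},
    {"tx": 0, "ty": 20, "tz": 4, "roll": 0.6},
    {"tx": 0, "ty": 28, "tz": 5, "roll": 0.6},
    {"tx": 0, "ty": 28, "tz": 4, "roll": 0.6},
    {"tx": 0, "ty": 28, "tz": 4, "roll": 0.6},
    {"tx": 0, "ty": 28, "tz": 4, "roll": 0.6},
    {"tx": 0, "ty": 28, "tz": 3, "roll": 0.6},
    {"tx": 0, "ty": 28, "tz": 3, "roll": 0.6},
  ],
)

```text
t: 7.17
eef_pos: [0.4515, 0.0346, 0.2108]
eef_rot: [-0.009, -0.706, -0.009, 0.708]
wrist_force: [0.1, -0.7, -2.7]
gripper_width: 0.491
```

>>> servo_tool(
  series=[
    {"tx": 0, "ty": 28, "tz": 3, "roll": 0.6},
    {"tx": 0, "ty": 28, "tz": 3, "roll": 0.6},
    {"tx": 0, "ty": 28, "tz": 2, "roll": 0.6},
    {"tx": 0, "ty": 28, "tz": 2, "roll": 0.6},
    {"tx": 0, "ty": 28, "tz": 2, "roll": 0.6},
    {"tx": 0, "ty": 28, "tz": 1, "roll": 0.6},
    {"tx": 0, "ty": 28, "tz": 1, "roll": 0.6},
    {"tx": 0, "ty": 28, "tz": 1, "roll": 0.6},
  ],
)

```text
t: 7.83
eef_pos: [0.4338, -0.1888, 0.2108]
eef_rot: [0.021, -0.706, 0.021, 0.708]
wrist_force: [-0.6, -0.7, -2.7]
gripper_width: 0.485
```

```bash
cat >> p.py <<'E'
yv=-.085; RV=np.array([[np.cos(yv),-np.sin(yv)],[np.sin(yv),np.cos(yv)]]); CV=np.array([.4315,-.3125])
def rv(s): 
    l=RV.T@(s["eef_pos"][:2]-CV)*1000
    print("t",round(s["t"],2),"local x,y",l.round(1),"z",(s["eef_pos"][2]*1000).round(1),"ang",round(yawt(s)[1],2),"F",s["wrist_force"].round(1),"w",round(s["gripper_width"],3))
E
python3 - <<'E'
from p import *
from plant import r
s=r.read_state(); rv(s); plan(s,np.r_[CV+RV@[0,-.004],.2],5,-94.87)
E
```

```text
t 7.83 local x,y [ -8.2 123.4] z 210.8 ang -93.41 F [-0.6 -0.7 -2.7] w 0.485
[2.2, 25.5, -1.0] 0.29
[2.2, 25.5, -1.1] 0.29
[2.2, 25.5, -1.3] 0.29
[2.2, 25.5, -1.4] 0.29
[2.2, 25.5, -1.5] 0.29
```

>>> servo_tool(
  series=[
    {"tx": 0, "ty": 26, "tz": -1, "roll": 0.6},
    {"tx": 0, "ty": 26, "tz": -1, "roll": 0.6},
    {"tx": 0, "ty": 22, "tz": -1, "roll": 0.2},
    {"tx": 0, "ty": 15, "tz": -2, "roll": 0},
    {"tx": 0, "ty": 8, "tz": -2, "roll": 0},
    {"tx": 0, "ty": 0, "tz": 0, "roll": 0},
    {"tx": 0, "ty": 0, "tz": 0, "roll": 0},
  ],
)

```text
t: 8.42
eef_pos: [0.4351, -0.284, 0.2114]
eef_rot: [0.03, -0.706, 0.029, 0.707]
wrist_force: [-0.0, 0.4, -2.5]
gripper_width: 0.491
```

Run:
```python
from p import *
from plant import r
s=r.read_state(); rv(s); plan(s,np.r_[CV+RV@[0,-.004],.121],1,-94.87)
d=r.snapshot("wrist"); cv2.imwrite("pics/w6.png",d["image"][:,:,::-1])
```

```text
t 8.42 local x,y [ 1.2 28.7] z 211.4 ang -94.76 F [-0.   0.4 -2.5] w 0.491
[90.4, 32.9, 1.1] 0.11
```

View pics/w6.png

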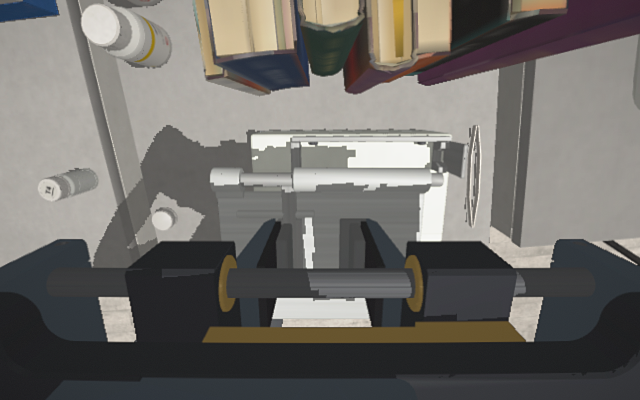

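The stub tip is at (443,178), left of the stop plate at (458,158), with clearance to the books behind. I'll lower to feel height, about 18 mm short of the expected place.

>>> servo_tool(
  series=[
    {"tx": 10, "ty": 8, "tz": 1, "roll": 0},
    {"tx": 18, "ty": 8, "tz": 0, "roll": 0},
    {"tx": 20, "ty": 8, "tz": 0, "roll": 0},
    {"tx": 18, "ty": 1, "tz": 0, "roll": 0},
    {"tx": 13, "ty": 0, "tz": 0, "roll": 0},
    {"tx": 8, "ty": 0, "tz": 0, "roll": 0},
    {"tx": 0, "ty": 0, "tz": 0, "roll": 0},
    {"tx": 0, "ty": 0, "tz": 0, "roll": 0},
  ],
)

```text
t: 9.13
eef_pos: [0.4325, -0.3091, 0.1248]
eef_rot: [0.029, -0.706, 0.029, 0.707]
wrist_force: [0.4, 0.2, -2.1]
gripper_width: 0.491
```

Run:
```python
from p import *
from plant import r
s=r.read_state(); rv(s)
d=r.snapshot("wrist"); cv2.imwrite("pics/w7.png",d["image"][:,:,::-1]); crop(d["image"],330,110,480,210,5,"pics/w7b.png")
rv(r.read_state())
```

```text
t 9.13 local x,y [0.7 3.4] z 124.8 ang -94.7 F [ 0.4  0.2 -2.1] w 0.491
t 9.18 local x,y [1.1 3.1] z 125.5 ang -94.71 F [ 0.5  0.6 -2.2] w 0.482
```

View pics/w7.png

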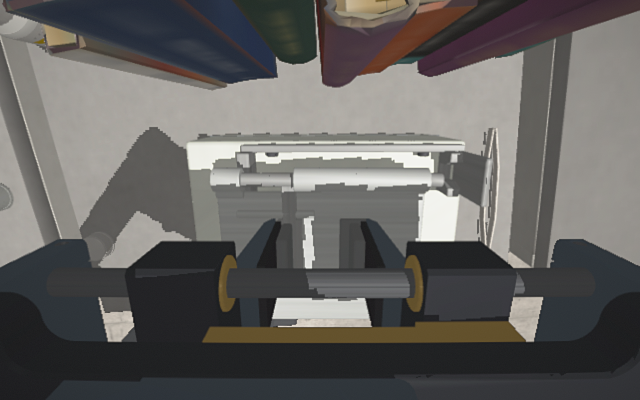

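View pics/w7b.png

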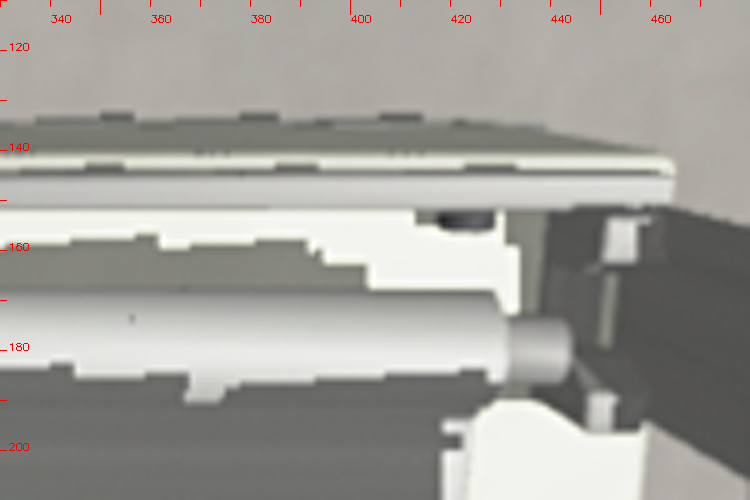

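>>> servo_tool(
  series=[
    {"tx": 2, "ty": 2, "tz": 0.5, "roll": 0.1},
    {"tx": 2, "ty": 3, "tz": 0.5, "roll": 0},
    {"tx": 1, "ty": 3, "tz": 0, "roll": 0},
    {"tx": 0, "ty": 3, "tz": 0, "roll": 0},
    {"tx": 0, "ty": 2, "tz": 0, "roll": 0},
    {"tx": 0, "ty": 0, "tz": 0, "roll": 0},
    {"tx": 0, "ty": 0, "tz": 0, "roll": 0},
    {"tx": 0, "ty": 0, "tz": 0, "roll": 0},
  ],
)

```text
t: 9.85
eef_pos: [0.4303, -0.3223, 0.12]
eef_rot: [-0.03, 0.706, -0.03, -0.706]
wrist_force: [-0.1, -0.2, -3.2]
gripper_width: 0.488
```

Run:
```python
from p import *
from plant import r
rv(r.read_state())
```

```text
t 9.85 local x,y [-0.4 -9.9] z 120.0 ang -94.86 F [-0.1 -0.2 -3.2] w 0.488
```

>>> servo_tool(
  series=[
    {"tx": 0, "ty": 1, "tz": 0, "roll": 0},
    {"tx": 0, "ty": 1, "tz": 0, "roll": 0},
    {"tx": 0, "ty": 1, "tz": 0, "roll": 0},
    {"tx": 0, "ty": 1, "tz": 0, "roll": 0},
    {"tx": 0, "ty": 0, "tz": 0, "roll": 0},
    {"tx": 0, "ty": 0, "tz": 0, "roll": 0},
  ],
)

```text
t: 10.35
eef_pos: [0.43, -0.3264, 0.1199]
eef_rot: [-0.03, 0.706, -0.03, -0.706]
wrist_force: [-1.0, 0.1, -3.1]
gripper_width: 0.488
```

>>> servo_tool(
  series=[
    {"tx": 0, "ty": 1, "tz": 0, "roll": 0},
    {"tx": 0, "ty": 1, "tz": 0, "roll": 0},
    {"tx": 0, "ty": 0, "tz": 0, "roll": 0},
    {"tx": 0, "ty": 0, "tz": 0, "roll": 0},
  ],
)

```text
t: 10.68
eef_pos: [0.4298, -0.3284, 0.1199]
eef_rot: [-0.03, 0.707, -0.03, -0.706]
wrist_force: [-0.3, 0.0, -3.0]
gripper_width: 0.485
```

Local y is now about -16. I'll continue 1 mm at a time.

>>> servo_tool(
  series=[
    {"tx": 0, "ty": 1, "tz": 0, "roll": 0},
    {"tx": 0, "ty": 0, "tz": 0, "roll": 0},
    {"tx": 0, "ty": 0, "tz": 0, "roll": 0},
  ],
)

```text
t: 10.93
eef_pos: [0.4297, -0.3293, 0.1199]
eef_rot: [-0.03, 0.706, -0.03, -0.706]
wrist_force: [0.2, -0.1, -3.2]
gripper_width: 0.49
```

>>> servo_tool(
  series=[
    {"tx": 0, "ty": 1, "tz": 0, "roll": 0},
    {"tx": 0, "ty": 0, "tz": 0, "roll": 0},
    {"tx": 0, "ty": 0, "tz": 0, "roll": 0},
  ],
)

```text
t: 11.18
eef_pos: [0.4296, -0.3303, 0.12]
eef_rot: [-0.03, 0.707, -0.03, -0.706]
wrist_force: [-0.1, -0.7, -2.8]
gripper_width: 0.49
```

>>> servo_tool(
  series=[
    {"tx": 0, "ty": 1, "tz": 0, "roll": 0},
    {"tx": 0, "ty": 0, "tz": 0, "roll": 0},
    {"tx": 0, "ty": 0, "tz": 0, "roll": 0},
  ],
)

```text
t: 11.43
eef_pos: [0.4295, -0.331, 0.1199]
eef_rot: [0.03, -0.706, 0.03, 0.707]
wrist_force: [1.5, 0.8, -2.6]
gripper_width: 0.49
```

Run:
```python
from p import *
from plant import r
rv(r.read_state())
d=r.snapshot("wrist"); crop(d["image"],390,120,490,210,7,"pics/w8b.png")
```

```text
t 11.43 local x,y [ -0.5 -18.6] z 119.9 ang -94.85 F [ 1.5  0.8 -2.6] w 0.49
```

View pics/w8b.png

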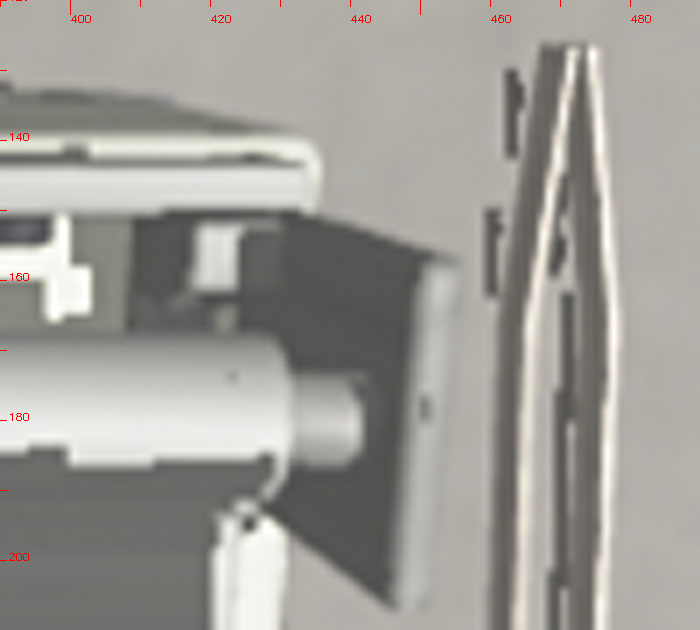

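The stub tip is at (441,180), right at the stop plate face. The 1 mm step moved it only 0.7 mm, so contact may just have begun. One more step to check.

>>> servo_tool(
  series=[
    {"tx": 0, "ty": 1, "tz": 0, "roll": 0},
    {"tx": 0, "ty": 0, "tz": 0, "roll": 0},
    {"tx": 0, "ty": 0, "tz": 0, "roll": 0},
  ],
)

```text
t: 11.73
eef_pos: [0.4294, -0.3311, 0.1199]
eef_rot: [0.031, -0.706, 0.029, 0.707]
wrist_force: [0.1, 5.7, -1.4]
gripper_width: 0.487
```

Run:
```python
from p import *
from plant import r
rv(r.read_state())
```

```text
t 11.73 local x,y [ -0.6 -18.7] z 119.9 ang -94.85 F [ 0.1  5.7 -1.4] w 0.487
```

Contact confirmed: 5.7 N, stopped at local y = -18.7. The door's place is therefore about -14.6, which agrees with the visual estimate of -14. I'll back off to it.

>>> servo_tool(
  series=[
    {"tx": 0, "ty": -1, "tz": 0, "roll": 0},
    {"tx": 0, "ty": -2, "tz": 0, "roll": 0},
    {"tx": 0, "ty": -2, "tz": -0.5, "roll": 0},
    {"tx": 0, "ty": 0, "tz": 0, "roll": 0},
    {"tx": 0, "ty": 0, "tz": 0, "roll": 0},
    {"tx": 0, "ty": 0, "tz": 0, "roll": 0},
  ],
)

```text
t: 12.23
eef_pos: [0.4304, -0.3276, 0.12]
eef_rot: [-0.03, 0.707, -0.03, -0.706]
wrist_force: [-0.3, 0.7, -3.0]
gripper_width: 0.49
```

Run:
```python
from p import *
from plant import r
s=r.read_state();rv(s)
d=r.snapshot("wrist"); crop(d["image"],200,130,470,230,3,"pics/w9.png"); 
R=yawt(s)[0]
for n,p,z in [("stub tip",(441.5,180),.1157)]:
    P=plane(d,*p,z,s); print(n,((R.T@(P-s["eef_pos"]))*1000).round(1))
```

```text
t 12.23 local x,y [  0.2 -15.1] z 120.0 ang -94.85 F [-0.3  0.7 -3. ] w 0.49
stub tip [  4.3  67.7 -40. ]
```

View pics/w9.png

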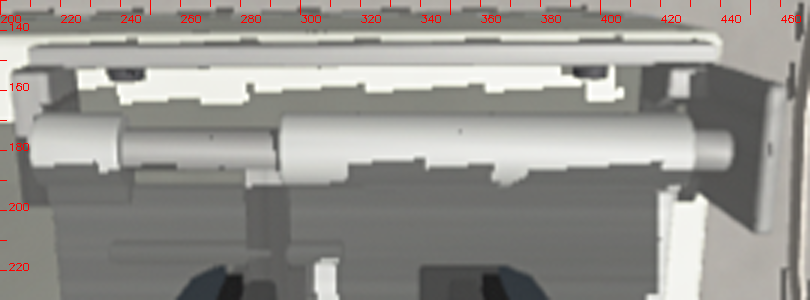

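>>> servo_tool(
  series=[
    {"tx": 3, "ty": -0.5, "tz": 0, "roll": 0},
    {"tx": 3, "ty": 0, "tz": 0, "roll": 0},
    {"tx": 3, "ty": 0, "tz": 0, "roll": 0},
    {"tx": 2, "ty": 0, "tz": 0, "roll": 0},
    {"tx": 0, "ty": 0, "tz": 0, "roll": 0},
    {"tx": 0, "ty": 0, "tz": 0, "roll": 0},
  ],
)

```text
t: 12.78
eef_pos: [0.4303, -0.3268, 0.1087]
eef_rot: [0.03, -0.706, 0.03, 0.707]
wrist_force: [0.8, 0.7, -2.3]
gripper_width: 0.493
```

>>> servo_tool(
  series=[
    {"tx": 2, "ty": 0, "tz": 0, "roll": 0},
    {"tx": 2, "ty": 0, "tz": 0, "roll": 0},
    {"tx": 0, "ty": 0, "tz": 0, "roll": 0},
    {"tx": 0, "ty": 0, "tz": 0, "roll": 0},
  ],
)

```text
t: 13.12
eef_pos: [0.4303, -0.3268, 0.1048]
eef_rot: [0.03, -0.706, 0.03, 0.707]
wrist_force: [1.2, -0.9, -3.6]
gripper_width: 0.492
```

>>> servo_tool(
  series=[
    {"tx": 2, "ty": 0, "tz": 0, "roll": 0},
    {"tx": 2, "ty": 0, "tz": 0, "roll": 0},
    {"tx": 0, "ty": 0, "tz": 0, "roll": 0},
    {"tx": 0, "ty": 0, "tz": 0, "roll": 0},
  ],
)

```text
t: 13.45
eef_pos: [0.4303, -0.3267, 0.1007]
eef_rot: [0.03, -0.706, 0.03, 0.707]
wrist_force: [-0.2, 0.0, -2.9]
gripper_width: 0.49
```

Run:
```python
from p import *
from plant import r
s=r.read_state();rv(s)
```

```text
t 13.45 local x,y [ -0.  -14.3] z 100.7 ang -94.85 F [-0.2  0.  -2.9] w 0.49
```

No contact yet and the path is free. Continuing down.

>>> servo_tool(
  series=[
    {"tx": 2, "ty": 0, "tz": 0, "roll": 0},
    {"tx": 2, "ty": 0, "tz": 0, "roll": 0},
    {"tx": 1, "ty": 0, "tz": 0, "roll": 0},
    {"tx": 0, "ty": 0, "tz": 0, "roll": 0},
    {"tx": 0, "ty": 0, "tz": 0, "roll": 0},
  ],
)

```text
t: 13.87
eef_pos: [0.4304, -0.3268, 0.0958]
eef_rot: [0.03, -0.706, 0.03, 0.707]
wrist_force: [-0.2, 0.4, -3.1]
gripper_width: 0.49
```

>>> servo_tool(
  series=[
    {"tx": 1, "ty": 0, "tz": 0, "roll": 0},
    {"tx": 1, "ty": 0, "tz": 0, "roll": 0},
    {"tx": 0, "ty": 0, "tz": 0, "roll": 0},
    {"tx": 0, "ty": 0, "tz": 0, "roll": 0},
  ],
)

```text
t: 14.2
eef_pos: [0.4304, -0.3268, 0.0939]
eef_rot: [0.03, -0.706, 0.03, 0.706]
wrist_force: [0.3, 0.1, -3.0]
gripper_width: 0.486
```

>>> servo_tool(
  series=[
    {"tx": 0.5, "ty": 0, "tz": 0, "roll": 0},
    {"tx": 0.5, "ty": 0, "tz": 0, "roll": 0},
    {"tx": 0, "ty": 0, "tz": 0, "roll": 0},
    {"tx": 0, "ty": 0, "tz": 0, "roll": 0},
  ],
)

```text
t: 14.53
eef_pos: [0.4304, -0.3268, 0.0929]
eef_rot: [0.03, -0.706, 0.03, 0.706]
wrist_force: [0.0, 0.2, -2.3]
gripper_width: 0.493
```

>>> servo_tool(
  series=[
    {"tx": 0.5, "ty": 0, "tz": 0, "roll": 0},
    {"tx": 0.5, "ty": 0, "tz": 0, "roll": 0},
    {"tx": 0, "ty": 0, "tz": 0, "roll": 0},
    {"tx": 0, "ty": 0, "tz": 0, "roll": 0},
  ],
)

```text
t: 14.87
eef_pos: [0.4305, -0.3269, 0.0923]
eef_rot: [-0.03, 0.707, -0.03, -0.706]
wrist_force: [-2.2, 0.4, 1.3]
gripper_width: 0.486
```

Run:
```python
from p import *
from plant import r
s=r.read_state();rv(s)
d=r.snapshot("wrist"); cv2.imwrite("pics/w10.png",d["image"][:,:,::-1])
d=r.snapshot("side"); crop(d["image"],310,100,400,190,6,"pics/s10.png")
```

```text
t 14.87 local x,y [  0.2 -14.5] z 92.3 ang -94.85 F [-2.2  0.4  1.3] w 0.486
```

View pics/w10.png

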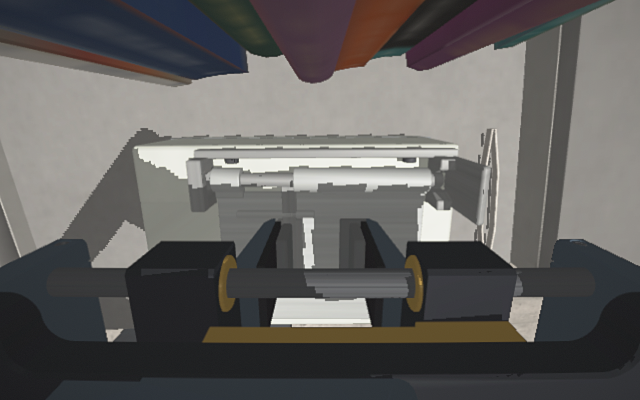

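View pics/s10.png

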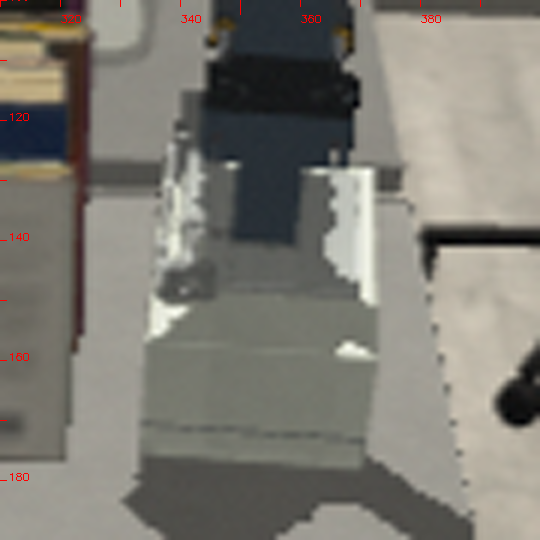

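The door is seated: TCP z is 92.3 mm, as at the grasp, and its weight is now on the rim. The barrel is between the ears and the pin lines up with the left ear at (200,180). Now a gradual release.

>>> servo_tool(
  series=[
    {"tx": 0, "ty": 0, "tz": 0, "roll": 0},
    {"tx": 0, "ty": 0, "tz": 0, "roll": 0},
  ],
  claw=0.47,
)

```text
t: 15.13
eef_pos: [0.4306, -0.3263, 0.0921]
eef_rot: [-0.03, 0.707, -0.03, -0.706]
wrist_force: [0.3, 1.8, 1.5]
gripper_width: 0.53
```

>>> servo_tool(
  series=[
    {"tx": 0, "ty": 0, "tz": 0, "roll": 0},
    {"tx": 0, "ty": 0, "tz": 0, "roll": 0},
    {"tx": 0, "ty": 0, "tz": 0, "roll": 0},
  ],
  claw=0.38,
)

```text
t: 15.38
eef_pos: [0.4306, -0.3252, 0.092]
eef_rot: [-0.031, 0.706, -0.029, -0.706]
wrist_force: [1.5, 6.2, 3.7]
gripper_width: 0.618
```

>>> servo_tool(
  series=[
    {"tx": 0, "ty": 0, "tz": 0, "roll": 0},
    {"tx": 0, "ty": 0, "tz": 0, "roll": 0},
    {"tx": 0, "ty": 0, "tz": 0, "roll": 0},
    {"tx": 0, "ty": 0, "tz": 0, "roll": 0},
  ],
  claw=0.05,
)

```text
t: 15.72
eef_pos: [0.4305, -0.3274, 0.0919]
eef_rot: [-0.029, 0.707, -0.03, -0.706]
wrist_force: [-0.1, -0.7, 0.6]
gripper_width: 0.88
```

Run:
```python
from p import *
from plant import r
s=r.read_state();rv(s)
d=r.snapshot("wrist"); cv2.imwrite("pics/w11.png",d["image"][:,:,::-1])
```

```text
t 15.72 local x,y [  0.3 -14.9] z 91.9 ang -94.84 F [-0.1 -0.7  0.6] w 0.88
```

View pics/w11.png

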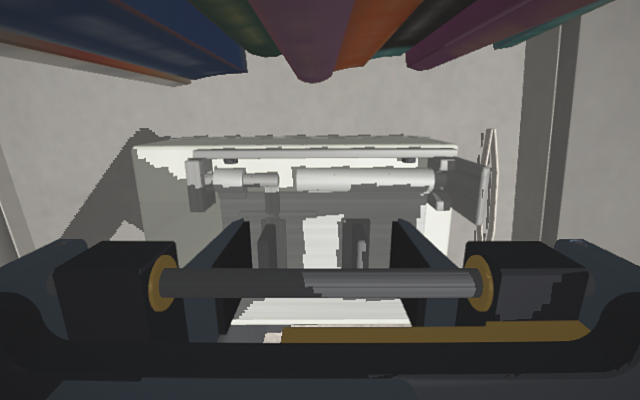

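The pin has sprung into the left ear (the gap beside it at (285,180) has opened), and the tabs are free of the fingers. I'll open fully and go straight up.

>>> servo_tool(
  series=[
    {"tx": 0, "ty": 0, "tz": 0, "roll": 0},
    {"tx": 0, "ty": 0, "tz": 0, "roll": 0},
    {"tx": -3, "ty": 0, "tz": 0, "roll": 0},
    {"tx": -8, "ty": 0, "tz": 0, "roll": 0},
    {"tx": -12, "ty": 0, "tz": 0, "roll": 0},
    {"tx": -15, "ty": 0, "tz": 0, "roll": 0},
  ],
  claw=0,
)

```text
t: 16.27
eef_pos: [0.43, -0.3266, 0.1303]
eef_rot: [0.03, -0.706, 0.03, 0.707]
wrist_force: [0.5, 0.1, 0.6]
gripper_width: 0.996
```

>>> servo_tool(
  series=[
    {"tx": -20, "ty": 0, "tz": 0, "roll": 0},
    {"tx": -25, "ty": 0, "tz": 0, "roll": 0},
    {"tx": -25, "ty": 0, "tz": 0, "roll": 0},
    {"tx": -25, "ty": 0, "tz": 0, "roll": 0},
    {"tx": -15, "ty": 0, "tz": 0, "roll": 0},
    {"tx": 0, "ty": 0, "tz": 0, "roll": 0},
    {"tx": 0, "ty": 0, "tz": 0, "roll": 0},
    {"tx": 0, "ty": 0, "tz": 0, "roll": 0},
  ],
)

```text
t: 16.93
eef_pos: [0.4298, -0.3264, 0.239]
eef_rot: [0.03, -0.706, 0.03, 0.707]
wrist_force: [-0.0, -0.4, -0.8]
gripper_width: 1.0
```

Run:
```python
from p import *
from plant import r
s=r.read_state();rv(s)
d=r.snapshot("wrist"); cv2.imwrite("pics/w12.png",d["image"][:,:,::-1]); crop(d["image"],215,100,425,240,3,"pics/w12c.png")
e=r.snapshot("side"); crop(e["image"],310,100,400,190,6,"pics/s12.png")
import pickle; pickle.dump((s,d),open("w12.pkl","wb"))
```

```text
t 16.93 local x,y [ -0.5 -14. ] z 239.0 ang -94.84 F [-0.  -0.4 -0.8] w 1.0
```

View pics/w12c.png

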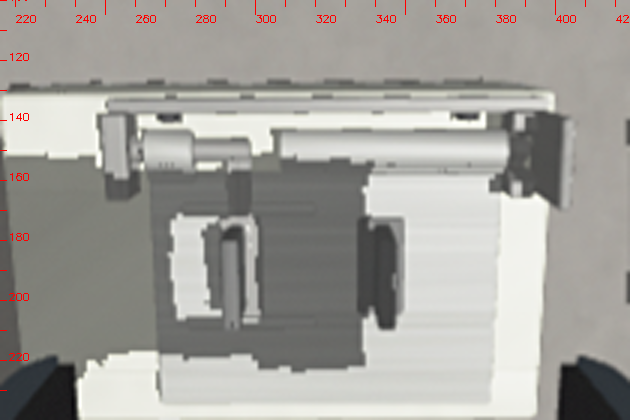

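View pics/s12.png

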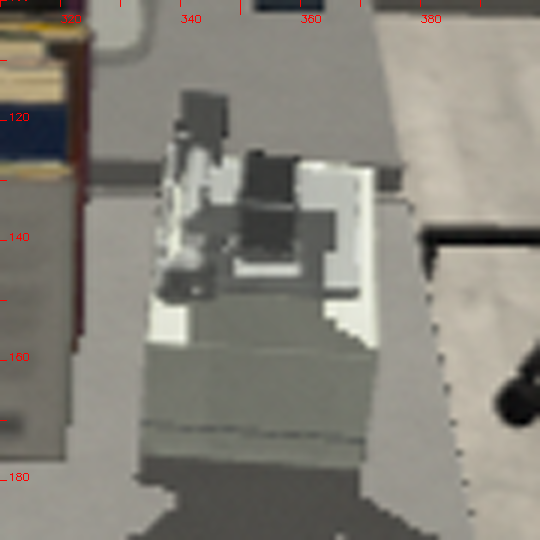

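Run:
```python
from p import *
import pickle
s,d=pickle.load(open("w12.pkl","rb"))
crop(d["image"],280,160,355,215,10,"pics/w12d.png")
o=lambda x,y:(x/3+215-.33,y/3+100-.33)
for n,p,z in [("mov outer",o(223,290),.116),("mov top f",o(232,328),.116),("mov top b",o(231,240),.116),("fix outer f",o(396,325),.116),("plate FL",o(162,403),.086),("plate FR",o(491,403),.086),("plate R",o(497,200),.086),("plate L",o(151,200),.086),("barrel L",o(143,150),.088),("barrel R",o(508,150),.088)]:
    print(n,(RV.T@(plane(d,*p,z,s)[:2]-CV)*1000).round(1))
```

```text
mov outer [-0.9 15.7]
mov top f [-13.4  13.1]
mov top b [15.2 12.8]
fix outer f [-12.3 -39.2]
plate FL [-50.8  41.8]
plate FR [-50.6 -76.7]
plate R [ 23.  -75.1]
plate L [22.9 42.5]
barrel L [40. 44.]
barrel R [ 40.2 -77.5]
```

View pics/w12d.png

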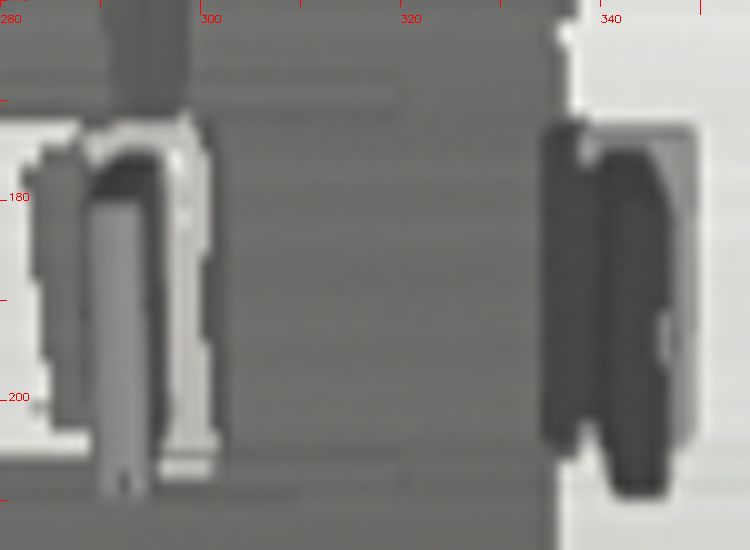

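The tab spacing is 54.9 mm, against 55.1 measured at the start with the pin home (it would be 45 drawn). The barrel is at x = 40 mm and the plate is square. I'll hand the job in.

Run:
```python
from plant import r
print(r.sign_off()); print(r.read_state()["t"])
```

```text
the job is handed in; nothing more can be done
None
the job is handed in; nothing more can be done
```

The door is now on the vial chamber, lying flat in its bracket with the pin home, and I handed the job in at about 17 s of the 51 s. No verdict was reported.

**What I did:** I squeezed the tabs to draw the pin, then lifted the door straight off. I carried it past in front of the books at about 0.2 m. With the door I felt the stop plate at a light 5.7 N, backed off 4 mm and lowered it straight down. I then released it gradually and moved clear.

**Last checks, from the wrist camera:**
- **Pin:** the tab spacing was 54.9 mm, against 55.1 mm at the start with the pin home (45 mm when drawn), so the pin is out.
- **Fore and aft:** the barrel was at x = 40 mm, as it should be. The plate's front edge was at -50.7 mm against a nominal -52 mm, similar to the same reading before the move.
- **Sideways:** the door's centre was about 17 mm right of the middle. That is about 2 mm further right than the place I felt for (-14.6 mm), which fits the bracket's ±2 mm play, so the spring probably pushed it across.
- **Level:** I did not measure tilt at the end. The plate edges were square, and the gripper height at release matched the height at the grasp.
- **Forces:** none of the force readings, taken at the end of each move, was above about 7 N. The gripper was empty and clear at the end.
- **Bystanders:** I stayed away from them but did not look at them again at the end.

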